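# Shut a board test nest and lock its leaf with the tight pin

## Robot

A 6-joint arm with a two-finger parallel gripper is mounted at the origin on a cart in front of the work surface, level with it; the furniture and walls round the work are solid. World frame = base frame: x ahead of the robot, y to its left, z up, the work surface at z = 0. Lengths are in mm, angles in degrees, forces in N, time in s.
With the tool pointing down it reaches from about 350 to 850 mm from the base axis. Payload 8.1 kg.
Tool frame: the origin (TCP) lies at the very end of the fingers, on their centre line; the grasp point (between the pads) lies 19 mm behind it; z points along the fingers, y is the line along which they close (so a half turn about z gives the same grasp; the last joint's range is limited). The gripper opens to 85 mm and grips with 20 to 120 N. Pads are 22 mm wide; open, the fingers measure 114 mm over their backs; the gripper's body (76 mm by 85 mm) begins 54 mm behind the grasp point. The pads swing forward as they close: fully open they stand 13 mm farther back than shut.
Start: joints at [63.919, 7.471, 85.268, -0, 87.261, -4.893], TCP at [216.836, 559.453, 231.292] pointing down, gripper open.
Joint ranges: [-169.43, 169.43], [-51.17, 129.36], [1.28, 143.12], [-76.62, 256.62], [0, 156.53], [-152.29, 152.29]. Speed limits (degrees/s): [136.94, 136.94, 159.86, 180, 180, 180].

## Interface

Orientations are given as [roll, pitch, yaw] about the fixed x, y, z axes, in that order (R = Rz(yaw) Ry(pitch) Rx(roll)).
In Python, from bench import sense, eyes, job, models gives the robot as it stands. The module is installed in compiled form; this text tells all that it offers.
- The arm moves only by the tool apply_moves, never from a script. Its argument "rows" is a list of rows, each a list of 6 numbers: the shift along the tool's x, y, z in mm, then the turn, a rotation vector about the tool's x, y, z in rad. In form: [[dx, dy, dz, rx, ry, rz], ...]. A call has exactly 5 rows; each row shifts and turns the commanded pose from where the row before left it, along the tool's axes as they then stand; what a row does not reach is not made up. A row lasts 1/8 s, in which the tool goes at most 62.5 mm and 10.7 degrees, less where a joint would pass 70% of its speed; a pose out of reach is approached as far as the arm can. A call is refused whole if a number of a shift passes 62.5 or a number of a turn 0.188, either way. A call with a gripper value outside its range is refused whole. "fingers" is the finger opening in mm, from 0 to 85.4, set as the call begins (left out, the last holds). The fingers move at their own pace and stop on an object; "grip_force" is the grip in N (left out, the last holds). Time passes only in rows, so rows that do not move let the fingers close, or fill a call up. It gives the time, the measured TCP pose, the force, the opening and the grip force at its end, in the units of the state.
- sense(): the state, without advancing time (a new reading comes with each control period).
- eyes.snapshot(name): name is "scene" or "top"; returns (picture, depth): 420x560x3 uint8, red, green, blue; 420x560 float32, mm along the optical axis (not along the pixel's ray), 0 where there is no reading.
- eyes.get_calibration(name): a dict with "intrinsics" (3x3 intrinsics, pixels), "R" (3x3) and "t" (3): a world point X has camera coordinates R X + t. Camera axes: x right, y down, z forward; pixel columns grow to the right and rows downward; lengths in mm; the calibration is good to about 2 mm. A picture is of the moment at which its call begins. get_calibration takes no time and is no camera call.
- job.hand_in(): hands the job in; it is judged then, once.
Trained networks look in the newest picture that a camera, given by its name, has taken for a name from the list of things; names that differ only in an ending like _2 or _b are one class to them, and where a whole thing is asked for, a point or a joint stands for the part that bears it (a point fixed in the world has none). Each returns a list of dicts, best first, with "confidence" (0 to 1); they miss things now and then, are a little off and sometimes report something else, mostly with a low value. They report only what shows in the picture. A call takes as long as a camera call. They do not tell look-alikes from the thing itself.
- models.boxes_of(name, camera): "xyz" ([x, y, z] in mm, in world coordinates, good to about 4 mm: the middle of the surface that is visible of it).
- models.cut_out(name, camera): "pixels" (420x560 bool, what is visible of it).
- models.place_of(name, camera): "xyz" ([x, y, z] in mm, in world coordinates, good to about 4 mm: a listed point, or the origin of a listed thing).
The state is a dict: "time": time; "joint_pos": joint angles; "qd": joint speeds; "joint_efforts": joint torques, N m; "tool_pos": TCP position; "tcp_rot": TCP orientation; "ft_force": force on the tool from outside, world axes, zero at the start; "wrist_torque": the same for the moment, N m; "finger_gap": finger opening in mm; "grip_force": force on a finger pad.
Only numpy, scipy, OpenCV 4.12 (cv2) and the standard library are available. Lean on these libraries where they do the work, as an engineer would, in place of code of your own. Each camera call takes 0.05 s, during which the arm holds its last target. There are 200 camera calls.

## Task

Swing the open leaf of the test nest down over the circuit board until it is shut, then take the thicker of the two pins from the rack and lock the leaf with it. The pin is a tight fit in the steel bush between the leaf's prongs, and the bush is never quite where you expect it: enter the pin gently, leaning and lower edge first, feel for the hole, straighten it and slide it down until its collar rests on the prongs, then let go. Never force the pin, and leave the thinner pin and the bench things where they are.

Things in the scene. Friction and masses are not known exactly. Their poses are not given: they have to be found in the camera images.
- nest: Board test nest, bolted down: dark base 188 (its x) x 130 (y) x 12 mm. Origin: centre of the underside, z up. It carries a circuit board, a hinged aluminium leaf (hinge at the +x end) and near its -x end a dark square lock post (62 mm, slotted ears) with a bright steel bush on top: a 50 mm square flange, top face at z = 40 mm, with a sharp-edged bore of 21 mm, clear to z = 15 mm.
- nest_mouth (a point): Nominal centre of the bore, in the bush's top face (nest x = -56, y = 0, z = 40 mm; axes as the nest's). The post is clamped through slotted ears: its true place is up to 7 mm off in x and 5 mm in y, is not reported and must be felt for (or seen). It will not shift. The bush in it floats level, up to 0.6 mm each way in x and y, with 1.5 N of drag; it does not turn, tip or lift.
- leaf (a joint): Angle of the leaf: 0 = shut and level (its stop), grows as the free end rises; starts at 0.9 to 1.25. The stiff hinge (0.32 N m of friction) holds the leaf wherever it is left, so it must be pushed down all the way. The leaf is a 10 mm thick aluminium window frame, 116 mm wide. Shut, its top face is at nest z = 54.5 mm, its underside 4.5 mm above the bush.
- fork_end (a point): Middle of the leaf's free end, level with its upper face: 170 mm from the hinge axis, 5 mm above the mid plane. x points to the hinge, y along the hinge axis, z out of the upper face. The free end is a fork: two prongs 20 mm wide (y from 18 to 38 mm on either side) and 62 mm long, with an open slot 36 mm wide between them, above the bush when shut.
- lock_pin: The thicker pin, steel, 150 to 250 g, standing in the rack. Origin: centre of the flat foot of its shank, z up along the pin. Shank 20 mm across, 38 mm long, square-edged; collar 53 mm across from z = 38 to 44 mm; square dark grip 22 x 22 mm (sides along pin x and y) from z = 44 to 92 mm. Fully home its foot is at nest z = 16.5 mm, 23.5 mm below the bush's face.
- thin_pin: The thinner pin, of the same make and not wanted: shank 14 mm, collar 34 mm, square grip 16 x 16 mm up to z = 82 mm. Origin: centre of the lower end of its shank. Leave it in the rack.
- rack: Black plastic pin rack, fixed: 64 mm (x) by 140 mm (y) by 44 mm high, two loose holes of 23 mm, 40 mm deep, at y = +36 and -36 mm; the pins stand in them with their collars on the rack's top, either pin in either hole. Origin: centre of the underside.
- n_adaptor: Small standing steel coax adaptor, 20 mm across and 36 mm tall, a bystander. Origin: centre of its underside.
- flux_bottle: Brown dropper bottle, 35 mm across and 95 mm tall, a bystander. Origin: centre of its underside.
- solder_reel: Blue and white reel of solder, 56 mm across and 43 mm tall, a bystander. Origin: at its underside.
- leaf_hinge (a point): Middle of the leaf's hinge axis (nest x = +80, y = 0, z = 49.5 mm), axes as the nest's. The axis runs along nest y, in the leaf's mid plane.
Things that resemble listed ones, but are neither listed nor needed, are in the scene too. Leave any brown, purple or yellow look-alike of the lock_pin alone.

How it is judged:
By the outcome, as a careful person would: the job done as asked, in the order asked, and still so for the second after the job is handed in, with the robot touching nothing.
It also fails if it takes over 69 s, if anything falls off the work surface, if the arm or the gripper's body presses on something with over 40 N, if the wrist force passes 120 N, or if a joint passes its speed limit or range.

## Working session

There is one attempt and no reset: what is moved stays moved. The work goes in short steps, Python scripts to look and compute and a tool call to move; the robot and the scene stay as the last step left them, time stands still between calls to the robot, and variables do not carry over. Pictures are saved under pics/ and viewed, at most 10 in all, crops included, and the job is handed in when it is done.

Besides the shell and the picture viewer there is one more tool, called after "Emit:" by a JSON object that holds its "method" and its "body". apply_moves: Moves the arm, as the interface text tells. Its arguments: {"type":"object","properties":{"rows":{"type":"array"},"fingers":{"type":"number"},"grip_force":{"type":"number"}},"required":["rows"]}

```bash
mkdir -p pics
cat > h.py <<'E'
import numpy as np, cv2
from scipy.spatial.transform import Rotation as Ro
from bench import sense, eyes, job, models
def snap(c,name=None):
    p,d=eyes.snapshot(c)
    if name: cv2.imwrite('pics/'+name+'.png',p[:,:,::-1])
    return p,d
def cloud(c,d):
    k=eyes.get_calibration(c);K=np.array(k['intrinsics']);R=np.array(k['R']);t=np.array(k['t'])
    v,u=np.mgrid[0:420,0:560]
    P=np.stack([(u-K[0,2])/K[0,0]*d,(v-K[1,2])/K[1,1]*d,d],-1)-t
    return P@R
def pix(c,X):
    k=eyes.get_calibration(c);x=np.array(k['R'])@np.array(X)+np.array(k['t']);x=np.array(k['intrinsics'])@x
    return x[:2]/x[2]
E
python3 - <<'E'
from h import *
for c in ['scene','top']:
    p,d=snap(c,c+'0'); np.savez(c+'0.npz',p=p,d=d)
    for n in ['nest','fork_end','leaf_hinge','nest_mouth','lock_pin','thin_pin','rack']:
        print(c,n,[(np.round(r['xyz']),round(r['confidence'],2),np.round(pix(c,r['xyz']))) for r in models.place_of(n,c)[:4]])
print(sense())
E
```

```text
scene nest [(array([581.,  -3.,  -2.]), 0.88, array([291., 242.]))]
scene fork_end [(array([579.,  -1., 196.]), 0.67, array([290., 168.])), (array([526., -11.,  39.]), 0.2, array([274., 238.]))]
scene leaf_hinge [(array([657.,  10.,  43.]), 0.65, array([311., 214.])), (array([527.,  -8.,  40.]), 0.49, array([274., 237.]))]
scene nest_mouth [(array([527.,  -8.,  41.]), 0.66, array([274., 236.])), (array([ 461., -310.,    6.]), 0.51, array([345., 334.]))]
scene lock_pin [(array([553., 153.,  -2.]), 0.89, array([243., 219.])), (array([402., -21.,   2.]), 0.77, array([233., 274.])), (array([ 470., -234.,    6.]), 0.76, array([322., 311.])), (array([648., 154.,  -2.]), 0.69, array([272., 207.]))]
scene thin_pin [(array([ 465., -308.,    6.]), 0.7, array([346., 333.]))]
scene rack [(array([ 470., -275.,   -1.]), 0.56, array([336., 325.]))]
top nest [(array([580.,  -4.,  -2.]), 0.93, array([272., 211.]))]
top fork_end [(array([576.,  -1., 200.]), 0.91, array([269., 192.]))]
top leaf_hinge [(array([660.,   8.,  49.]), 0.8, array([265., 173.]))]
top nest_mouth [(array([527.,  -9.,  39.]), 0.8
[... 389 characters left out ...]
89., 251.]))]
{'time': 0.8, 'joint_pos': array([ 6.39177485e+01,  7.47030294e+00,  8.52663554e+01, -2.58505551e-04,
        8.72602000e+01, -4.89234374e+00]), 'qd': array([-0.04273803,  0.03565139, -0.08672311,  0.10963269, -0.02256704,
        0.00634125]), 'joint_efforts': array([-1.61662247e-03, -5.69272685e+01, -5.00833941e+01, -5.10211248e-04,
        1.14227103e-03,  4.36689891e-05]), 'tool_pos': array([216.86032718, 559.46393433, 231.31509159]), 'tcp_rot': array([1.79996892e+02, 5.25204521e-04, 1.58810105e+02]), 'ft_force': array([-0.06305436,  0.84891945,  0.59027753]), 'wrist_torque': array([ 0.03344105, -0.02764054, -0.02003637]), 'grip_force': 0.0, 'finger_gap': 85.58346725991439}
```

View pics/scene0.png

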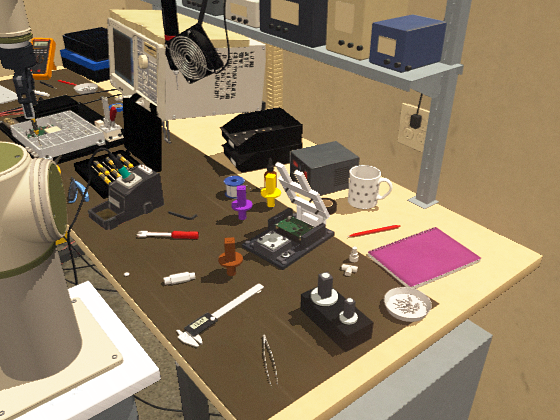

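View pics/top0.png

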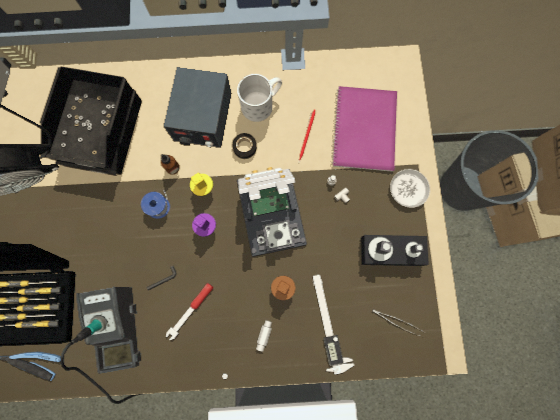

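The candidates for the lock pin are brown (scene 230,257), purple (241,203), yellow (270,190), the steel pin with a dark grip in the rack (323,290) and the thin pin in the rack (347,312). By the description it is the one at (323,290), which is top (380,249). I'll check it in a close crop along with the bush.

Run:
```python
from h import *
z=np.load('top0.npz');p,d=z['p'],z['d'];P=cloud('top',d)
a=cv2.resize(p[215:275,350:440],None,fx=5,fy=5,interpolation=cv2.INTER_CUBIC)
b=cv2.resize(p[160:260,230:315],None,fx=4,fy=4,interpolation=cv2.INTER_CUBIC)
im=np.zeros((400,790,3),np.uint8);im[:300,:450]=a;im[:,450:790]=b
cv2.imwrite('pics/crop1.png',im[:,:,::-1])
# collar tops, rack
for n,(x,y) in {'thick':(470,-236),'thin':(467,-308)}.items():
    m=(abs(P[...,0]-x)<45)&(abs(P[...,1]-y)<45)&(d>0)
    for lo,hi in [(46,56),(70,100)]:
        q=P[m&(P[...,2]>lo)&(P[...,2]<hi)]
        if len(q): print(n,lo,len(q),q.mean(0).round(1),q.min(0).round(),q.max(0).round())
m=(abs(P[...,0]-470)<60)&(abs(P[...,1]+272)<100)&(P[...,2]>36)&(P[...,2]<47)
q=P[m][:,:2].astype(np.float32);print('rack',cv2.minAreaRect(q))
# nest
m=(abs(P[...,0]-590)<130)&(abs(P[...,1])<90)&(d>0)
q=P[m&(P[...,2]>6)&(P[...,2]<75)][:,:2].astype(np.float32);print('nest',cv2.minAreaRect(q),len(q))
q=P[m&(P[...,2]>35)&(P[...,2]<46)&(P[...,0]<570)];print('bush',len(q),q.mean(0).round(1),q.min(0).round(),q.max(0).round(),cv2.minAreaRect(q[:,:2].astype(np.float32)))
q=P[m&(P[...,2]>80)];c=q.mean(0);w=np.linalg.svd(q-c,full_matrices=False)[2];print('leaf',len(q),c.round(),w.round(3),q.min(0).round(),q.max(0).round())
i=np.argsort(q[:,2])[-80:];print(q[i].mean(0),q[i].min(0),q[i].max(0))
for c in ['scene','top']:
  k=eyes.get_calibration(c);print(c,-np.array(k['R']).T@np.array(k['t']))
```

```text
thick 46 344 [ 469.1 -234.5   49.4] [ 440. -281.   46.] [ 503. -203.   56.]
thick 70 147 [ 470.1 -234.8   92.9] [ 459. -250.   71.] [ 482. -224.  100.]
thin 46 195 [ 464.8 -302.6   48.6] [ 433. -341.   46.] [ 497. -264.   55.]
thin 70 78 [ 465.  -306.7   85.2] [ 457. -316.   70.] [ 473. -301.   91.]
rack ((468.45635986328125, -273.1653137207031), (141.66224670410156, 64.56560516357422), 85.12625885009766)
nest ((590.0501708984375, 0.6756820678710938), (177.90191650390625, 259.452880859375), 89.76890563964844) 3639
bush 634 [519.3 -10.2  39.3] [483. -48.  35.] [570.  55.  46.] ((530.0933837890625, 3.7952041625976562), (93.82549285888672, 91.94520568847656), 9.486351013183594)
leaf 891 [610.   5. 137.] [[-0.497 -0.093  0.863]
 [ 0.159 -0.987 -0.016]
 [-0.853 -0.129 -0.505]] [565. -54.  80.] [655.  67. 201.]
[575.1994934   -2.19559086 197.76878974] [564.58013784 -38.20016606 196.11054761] [584.50779616  36.10550587 201.41998495]
scene [ -98.47204597 -810.73425515  737.21328237]
top [388.31397689 -11.03312249 927.60188546]
```

View pics/crop1.png

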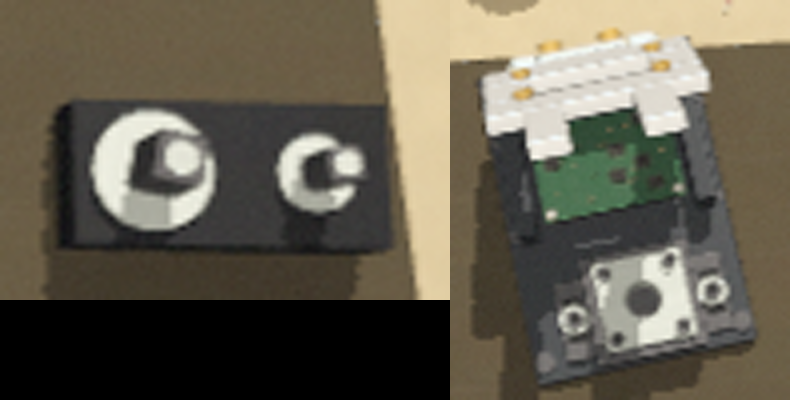

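The crop shows the lock pin in the rack: dark grip and wide bright collar, at crop (155,170) and so top (381,249). The thin pin is at crop (320,172). The bush bore is at crop (643,299), top (278,235). Next I'll refine the nest yaw, the bore and the pin yaw.

```bash
cat >> h.py <<'E'
def ray(c,uv,z):
    k=eyes.get_calibration(c);K=np.array(k['intrinsics']);R=np.array(k['R']);t=np.array(k['t'])
    o=-R.T@t;v=R.T@np.linalg.solve(K,[uv[0],uv[1],1.]);return o+v*(z-o[2])/v[2]
def bore(c,p,g,z=40,thr=95,w=14):
    u,v=np.round(pix(c,[g[0],g[1],z])).astype(int)
    G=p[v-w:v+w+1,u-w:u+w+1].astype(float).mean(2)
    n,l,s,ce=cv2.connectedComponentsWithStats((G<thr).astype(np.uint8))
    return [(s[i][4],ce[i]+[u-w,v-w],ray(c,ce[i]+[u-w,v-w],z).round(1)) for i in range(1,n) if s[i][4]>20]
def plan(target,yaw,n,pos=None,rot=None,tilt=(0,0)):
    s=sense();p=np.array(s['tool_pos'] if pos is None else pos,float);r=Ro.from_euler('xyz',s['tcp_rot'] if rot is None else rot,degrees=True)
    e=Ro.from_euler('xyz',[180+tilt[0],tilt[1],yaw],degrees=True)
    rv=(r.inv()*e).as_rotvec();st=(np.array(target)-p)/n
    for i in range(n):
        print(np.r_[r.inv().apply(st).round(1),(rv/n).round(4)].tolist(),end=', '+('\n' if i%5==4 else ''))
        r=r*Ro.from_rotvec(rv/n)
E
python3 - <<'E'
from h import *
for c in ['top','scene']:
    z=np.load(c+'0.npz');p,d=z['p'],z['d'];P=cloud(c,d)
    for t in (75,95,110): print(c,t,bore(c,p,[525,-11],thr=t))
    m=(P[...,2]>37)&(P[...,2]<43)&(abs(P[...,0]-525)<34)&(abs(P[...,1]+11)<34)&(p.mean(2)>100)
    q=P[m][:,:2].astype(np.float32);print('flange',len(q),cv2.minAreaRect(q),P[m].mean(0).round(1))
    m=(P[...,2]>8)&(P[...,2]<16)&(abs(P[...,0]-580)<115)&(abs(P[...,1]+4)<90)
    q=P[m][:,:2].astype(np.float32);print('base',len(q),cv2.minAreaRect(q))
    m=(abs(P[...,0]-470)<20)&(abs(P[...,1]+235)<20)&(P[...,2]>88)&(P[...,2]<98)
    q=P[m];print('griptop',len(q),q.mean(0).round(1),cv2.minAreaRect(q[:,:2].astype(np.float32)))
    m=(abs(P[...,0]-470)<32)&(abs(P[...,1]+235)<32)&(P[...,2]>47)&(P[...,2]<54)&(p.mean(2)>100)
    print('collar',cv2.minEnclosingCircle(P[m][:,:2].astype(np.float32)))
plan([612,4,262],189,15)
E
```

```text
top 75 [(np.int32(134), array([271.17164179, 220.01492537]), array([551.3,  -1.3,  40. ]))]
top 95 [(np.int32(209), array([272.53110048, 221.22009569]), array([548.3,  -4.3,  40. ])), (np.int32(41), array([277.82926829, 234.58536585]), array([517.1, -14.5,  40. ]))]
top 110 [(np.int32(225), array([272.64444444, 221.62666667]), array([547.4,  -4.5,  40. ])), (np.int32(51), array([277.68627451, 234.70588235]), array([516.9, -14.1,  40. ]))]
flange 383 ((517.7042846679688, -13.905109405517578), (51.46283721923828, 59.19266891479492), 9.471763610839844) [517.8 -14.   39.8]
base 1366 ((569.7335205078125, -12.445213317871094), (209.30377197265625, 160.33822631835938), 6.0355916023254395)
griptop 72 [ 470.3 -236.    95.6] ((470.9788818359375, -236.9051513671875), (22.082792282104492, 21.90179443359375), 75.04280090332031)
collar ((471.0733947753906, -236.99937438964844), 26.390499114990234)
scene 75 [(np.int32(220), array([273.86363636, 230.35909091]), array([543. ,  12.7,  40. ])), (np.int32(125), array([274.904, 249.288]), array([498.2, -48.1,  40. ]))]
scene 95 [(np.int32(325), array([27
[... 691 characters left out ...]
545104980469)
collar ((469.5711364746094, -238.99351501464844), 27.016345977783203)
[-37.9, -25.0, -2.0, 0.0, 0.0, -0.0351], [-37.0, -26.3, -2.0, 0.0, 0.0, -0.0351], [-36.1, -27.6, -2.0, 0.0, 0.0, -0.0351], [-35.1, -28.9, -2.0, 0.0, 0.0, -0.0351], [-34.1, -30.1, -2.0, 0.0, 0.0, -0.0351], 
[-33.0, -31.3, -2.0, 0.0, 0.0, -0.0351], [-31.9, -32.4, -2.0, 0.0, 0.0, -0.0351], [-30.7, -33.5, -2.0, 0.0, 0.0, -0.0351], [-29.5, -34.5, -2.0, 0.0, 0.0, -0.0351], [-28.3, -35.6, -2.0, 0.0, 0.0, -0.0351], 
[-27.0, -36.5, -2.0, 0.0, 0.0, -0.0351], [-25.7, -37.5, -2.0, 0.0, 0.0, -0.0351], [-24.4, -38.3, -2.0, 0.0, 0.0, -0.0351], [-23.0, -39.2, -2.0, 0.0, 0.0, -0.0351], [-21.6, -40.0, -2.0, 0.0, 0.0, -0.0351],
```

Emit:
{"method": "apply_moves", "body": {"rows": [[-38,-25,-2,0,0,-0.035],[-37,-26,-2,0,0,-0.035],[-36,-28,-2,0,0,-0.035],[-35,-29,-2,0,0,-0.035],[-34,-30,-2,0,0,-0.035]], "fingers": 45}}

```text
time: 1.42
tool_pos: [348.9, 373.0, 241.5]
tcp_rot: [180.0, 0.0, 168.9]
ft_force: [-0.7, 0.9, 0.5]
finger_gap: 45.0
grip_force: 0.0
```

Emit:
{"method": "apply_moves", "body": {"rows": [[-33,-31,-2,0,0,-0.035],[-32,-32,-2,0,0,-0.035],[-31,-33.5,-2,0,0,-0.035],[-29.5,-34.5,-2,0,0,-0.035],[-28,-35.5,-2,0,0,-0.035]]}}

```text
time: 2.05
tool_pos: [480.8, 188.3, 251.6]
tcp_rot: [180.0, 0.0, 178.9]
ft_force: [0.7, 1.2, -0.3]
finger_gap: 44.9
grip_force: 0.0
```

Emit:
{"method": "apply_moves", "body": {"rows": [[-27,-36.5,-2,0,0,-0.035],[-26,-37.5,-2,0,0,-0.035],[-24.5,-38.5,-2,0,0,-0.035],[-23,-39,-2,0,0,-0.035],[-21.5,-40,-2,0,0,-0.035]]}}

```text
time: 2.68
tool_pos: [612.4, 2.9, 261.4]
tcp_rot: [180.0, 0.0, -171.0]
ft_force: [0.0, -0.6, 0.3]
finger_gap: 44.9
grip_force: 0.0
```

Emit:
{"method": "apply_moves", "body": {"rows": [[-1,-1.5,36,0,0,0],[-2,0,36,0,0,0],[8.5,0,4,0,0,0],[13,0,7,0,0,0],[12.5,0,8.5,0,0,0]]}}

```text
time: 3.3
tool_pos: [581.7, -1.9, 172.0]
tcp_rot: [-180.0, 0.2, -171.1]
ft_force: [0.9, 0.5, 1.3]
finger_gap: 44.9
grip_force: 0.8
```

Emit:
{"method": "apply_moves", "body": {"rows": [[11.5,0,9.5,0,0,0],[10.5,0,10.5,0,0,0],[9.5,0,11.5,0,0,0],[8,0,12.5,0,0,0],[7,0,13.5,0,0,0]]}}

```text
time: 3.92
tool_pos: [535.0, -9.3, 111.9]
tcp_rot: [-180.0, 0.0, -171.1]
ft_force: [-1.1, -0.3, 1.8]
finger_gap: 44.9
grip_force: 0.6
```

Run:
```python
from h import *
s=sense();print(s['tool_pos'],s['ft_force'])
p,d=snap('scene','sc1')
cv2.imwrite('pics/sc1.png',cv2.resize(p[130:290,200:370],None,fx=3.5,fy=3.5)[:,:,::-1])
```

```text
[534.96676924  -9.30165818 111.94887689] [-1.10708184 -0.27915308  1.75442673]
```

View pics/sc1.png

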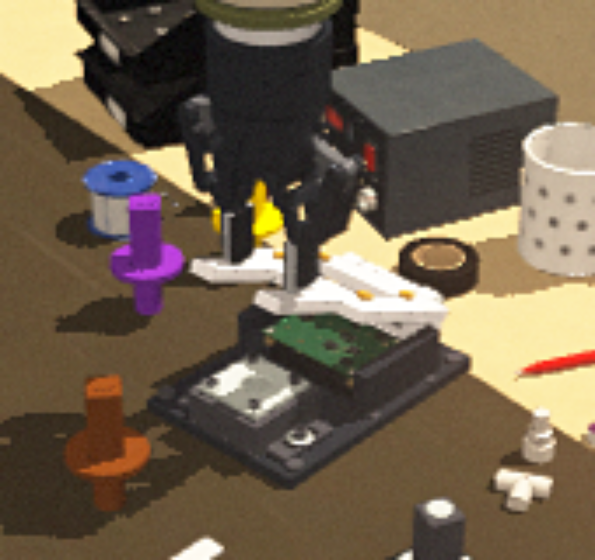

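The picture shows both fingertips on the two prongs, at crop (235,260) and (300,285), with the leaf about 0.35 rad from shut. I'll keep pushing it down.

Emit:
{"method": "apply_moves", "body": {"rows": [[5.5,0,14,0,0,0],[4,0,14.5,0,0,0],[3,0,14,0,0,0],[1,0,8,0,0,0],[0,0,4,0,0,0]]}}

```text
time: 4.6
tool_pos: [521.4, -11.2, 57.0]
tcp_rot: [180.0, -0.1, -171.1]
ft_force: [-0.6, -0.2, -0.2]
finger_gap: 44.7
grip_force: 0.5
```

Emit:
{"method": "apply_moves", "body": {"rows": [[0,0,2,0,0,0],[0,0,1.5,0,0,0],[0,0,1,0,0,0],[0,0,1,0,0,0],[0,0,0,0,0,0]]}}

```text
time: 5.22
tool_pos: [522.1, -11.3, 52.4]
tcp_rot: [-180.0, 0.0, -171.1]
ft_force: [0.5, -0.3, -0.3]
finger_gap: 44.7
grip_force: 0.1
```

Emit:
{"method": "apply_moves", "body": {"rows": [[0,0,1,0,0,0],[0,0,1,0,0,0],[0,0,1,0,0,0],[0,0,0.5,0,0,0],[0,0,0,0,0,0]]}}

```text
time: 5.85
tool_pos: [522.2, -11.3, 52.0]
tcp_rot: [-180.0, -0.0, -171.1]
ft_force: [-17.2, 1.8, 31.8]
finger_gap: 45.0
grip_force: 15.7
```

Run:
```python
from h import *
s=sense()
plan([470.5,-237,155],165,5,pos=[s['tool_pos'][0],s['tool_pos'][1],155])
```

```text
[17.2, -43.0, 0.0, -0.0, 0.0, 0.0834], [13.6, -44.3, 0.0, -0.0, 0.0, 0.0834], [9.8, -45.3, 0.0, -0.0, 0.0, 0.0834], [6.0, -45.9, 0.0, -0.0, 0.0, 0.0834], [2.2, -46.3, 0.0, -0.0, 0.0, 0.0834],
```

Emit:
{"method": "apply_moves", "body": {"rows": [[0,0,-3,0,0,0],[0,0,-15,0,0,0],[0,0,-30,0,0,0],[0,0,-30,0,0,0],[0,0,-27,0,0,0]]}}

```text
time: 6.48
tool_pos: [522.2, -11.3, 155.7]
tcp_rot: [-180.0, 0.1, -171.1]
ft_force: [0.4, -0.1, -0.1]
finger_gap: 44.9
grip_force: 0.0
```

Emit:
{"method": "apply_moves", "body": {"rows": [[17,-43,0,0,0,0.083],[13.5,-44.5,0,0,0,0.083],[10,-45.5,0,0,0,0.083],[6,-46,0,0,0,0.083],[2,-46,0,0,0,0.083]]}}

```text
time: 7.1
tool_pos: [470.4, -238.8, 154.6]
tcp_rot: [-180.0, 0.1, 165.0]
ft_force: [0.8, -0.5, -0.4]
finger_gap: 45.0
grip_force: 0.0
```

Run:
```python
from h import *
p,d=snap('top');np.savez('top1.npz',p=p,d=d);P=cloud('top',d)
m=(abs(P[...,0]-590)<110)&(abs(P[...,1]-0)<80)&(P[...,2]>48)&(P[...,2]<110)
q=P[m];A=np.c_[q[:,:2],np.ones(len(q))];print('leaf',len(q),np.percentile(q[:,2],[5,50,95]))
print(cv2.minAreaRect(q[:,:2].astype(np.float32)))
for t in (75,95): print(bore('top',p,[517,-14],thr=t))
s=sense();print(s['tool_pos'],s['tcp_rot']);plan([470.5,-237,95],165,5)
a=cv2.resize(p[160:290,230:440],None,fx=3.8,fy=3.8,interpolation=cv2.INTER_CUBIC);cv2.imwrite('pics/t1.png',a[:,:,::-1])
```

```text
leaf 2428 [51.5079012  54.25974931 57.47475775]
((576.7411499023438, -0.6204757690429688), (178.4130096435547, 115.80311584472656), 8.788741111755371)
[(np.int32(26), array([271.88461538, 221.73076923]), array([547.2,  -2.7,  40. ])), (np.int32(26), array([278.42307692, 234.84615385]), array([516.5, -15.8,  40. ])), (np.int32(42), array([286.92857143, 247.76190476]), array([486.3, -33. ,  40. ]))]
[(np.int32(41), array([272.41463415, 222.02439024]), array([546.5,  -3.9,  40. ])), (np.int32(40), array([278.1 , 234.65]), array([516.9, -15.1,  40. ])), (np.int32(54), array([286.85185185, 247.27777778]), array([487.4, -32.9,  40. ]))]
[ 469.06006573 -243.75606695  154.7719134 ] [-1.79793176e+02  6.57179941e-02  1.64591686e+02]
[0.1, 1.4, 11.9, -0.0007, 0.0002, -0.0014], [0.1, 1.4, 12.0, -0.0007, 0.0002, -0.0014], [0.1, 1.4, 12.0, -0.0007, 0.0002, -0.0014], [0.1, 1.4, 12.0, -0.0007, 0.0002, -0.0014], [0.1, 1.4, 12.0, -0.0007, 0.0002, -0.0014],
```

View pics/t1.png

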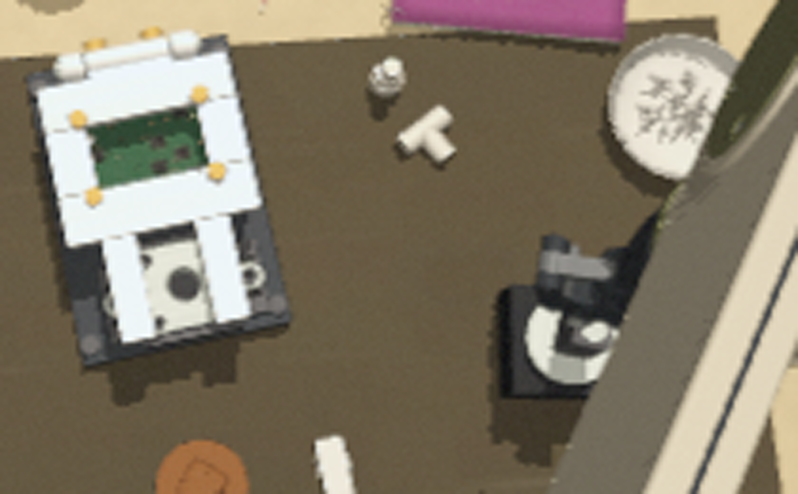

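The leaf is shut: its top is at z ≈ 54.3 and level, and the bore shows in the slot at crop (184,284), about world (517,-14.5). The gripper is over the lock pin, so I'll descend.

Emit:
{"method": "apply_moves", "body": {"rows": [[0,0,15,0,0,0],[0,0,15,0,0,0],[0,0,10,0,0,0],[0,0,4,0,0,0],[0,0,0,0,0,0]]}}

```text
time: 7.78
tool_pos: [470.7, -236.7, 109.4]
tcp_rot: [180.0, -0.0, 165.2]
ft_force: [0.0, 0.4, -0.5]
finger_gap: 44.8
grip_force: 0.0
```

Run:
```python
from h import *
s=sense();print(s['tool_pos'],s['tcp_rot'],s['qd'].round(2));plan([470.5,-237,60],165,5)
p,d=snap('scene')
a=cv2.resize(p[200:370,250:420],None,fx=3.5,fy=3.5,interpolation=cv2.INTER_CUBIC);cv2.imwrite('pics/s2.png',a[:,:,::-1])
```

```text
[ 470.71967795 -236.69135618  109.44966143] [ 1.79985154e+02 -3.58441942e-02  1.65169397e+02] [-0.31 -0.5  -0.77 -0.05  0.32  0.01]
[0.0, -0.1, 9.9, 0.0001, -0.0001, 0.0006], [0.0, -0.1, 9.9, 0.0001, -0.0001, 0.0006], [0.0, -0.1, 9.9, 0.0001, -0.0001, 0.0006], [0.0, -0.1, 9.9, 0.0001, -0.0001, 0.0006], [0.0, -0.1, 9.9, 0.0001, -0.0001, 0.0006],
```

View pics/s2.png

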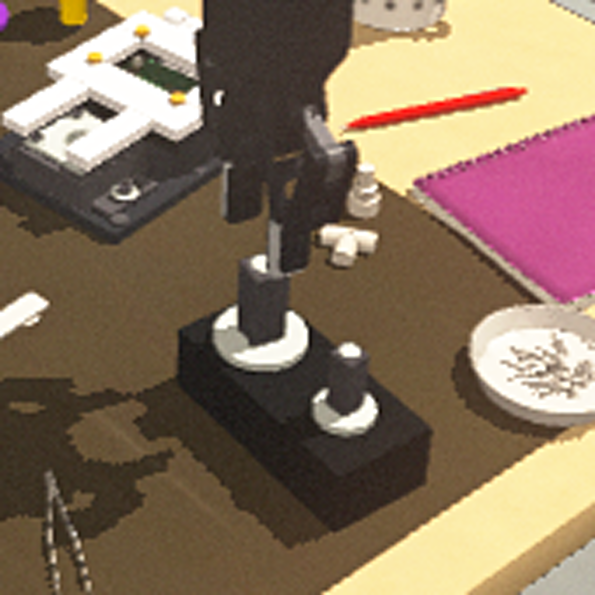

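The fingers straddle the thick pin's grip (crop 263,280) and are clear of the thin pin (crop 350,370). I'll go down and grip it.

Emit:
{"method": "apply_moves", "body": {"rows": [[0,0,12,0,0,0],[0,0,15,0,0,0],[0,0,14,0,0,0],[0,0,8,0,0,0],[0,0,0,0,0,0]]}}

```text
time: 8.45
tool_pos: [470.0, -236.9, 59.7]
tcp_rot: [180.0, -0.1, 165.1]
ft_force: [0.2, 0.4, 1.1]
finger_gap: 44.7
grip_force: 0.0
```

Emit:
{"method": "apply_moves", "body": {"rows": [[0,0,0,0,0,0],[0,0,0,0,0,0],[0,0,0,0,0,0],[0,0,0,0,0,0],[0,0,0,0,0,0]], "fingers": 0, "grip_force": 60}}

```text
time: 9.07
tool_pos: [471.2, -237.6, 61.4]
tcp_rot: [-180.0, 0.1, 165.1]
ft_force: [0.1, 0.0, 4.5]
finger_gap: 21.4
grip_force: 59.5
```

Emit:
{"method": "apply_moves", "body": {"rows": [[0,0,-3,0,0,0],[0,0,-10,0,0,0],[0,0,-20,0,0,0],[0,0,-35,0,0,0],[0,0,-35,0,0,0]], "grip_force": 80}}

```text
time: 9.7
tool_pos: [470.1, -236.9, 164.8]
tcp_rot: [180.0, -0.1, 165.1]
ft_force: [0.4, 0.2, -1.0]
finger_gap: 20.8
grip_force: 78.8
```

Run:
```python
from h import *
s=sense();print(s['tool_pos'],s['tcp_rot'],s['ft_force'],s['wrist_torque'],s['finger_gap'])
plan([517,-14.5,165],165,5)
```

```text
[ 470.12947494 -236.89435189  164.75319531] [ 1.79972593e+02 -7.63051881e-02  1.65119652e+02] [ 0.41856227  0.17811363 -1.00647707] [-0.01075451 -0.02730689 -0.02915913] 20.7737794579428
[2.4, 45.4, -0.0, 0.0001, -0.0003, 0.0004], [2.4, 45.4, -0.0, 0.0001, -0.0003, 0.0004], [2.4, 45.4, -0.0, 0.0001, -0.0003, 0.0004], [2.4, 45.4, -0.0, 0.0001, -0.0003, 0.0004], [2.4, 45.4, -0.0, 0.0001, -0.0003, 0.0004],
```

Emit:
{"method": "apply_moves", "body": {"rows": [[2.5,42,0,0,0,0],[2.5,55,0,0,0,0],[2.5,55,0,0,0,0],[2.5,50,0,0,0,0],[2,25,0,0,0,0]]}}

```text
time: 10.32
tool_pos: [517.2, -12.3, 164.1]
tcp_rot: [180.0, -0.0, 165.2]
ft_force: [-0.0, -0.1, -1.8]
finger_gap: 21.0
grip_force: 78.9
```

Emit:
{"method": "apply_moves", "body": {"rows": [[0,0,10,0,0,0],[0,0,10,0,0,0],[0,0,8,0,0,0],[0,0,2,0,0,0],[0,0,0,0,0,0]]}}

```text
time: 10.95
tool_pos: [517.3, -15.4, 133.6]
tcp_rot: [-180.0, -0.0, 165.1]
ft_force: [-0.0, -0.1, -1.5]
finger_gap: 21.2
grip_force: 79.0
```

Run:
```python
from h import *
s=sense();t=s['tool_pos'];print(t,s['tcp_rot'],s['ft_force'],s['wrist_torque'])
pr={}
for c in ['scene','top']:
    p,d=snap(c);pr[c]=p;P=cloud(c,d);np.savez(c+'2.npz',p=p,d=d)
    ct=t[2]-54+44
    m=(abs(P[...,0]-t[0])<34)&(abs(P[...,1]-t[1])<34)&(abs(P[...,2]-ct)<5)&(p.mean(2)>70)
    q=P[m];print(c,len(q),q[:,2].mean(),q.min(0),q.max(0),cv2.minEnclosingCircle(q[:,:2].astype(np.float32)))
    m=(abs(P[...,0]-t[0])<34)&(abs(P[...,1]-t[1])<34)&(P[...,2]>60)&(P[...,2]<ct-8)
    q=P[m]; print('shank',len(q),q.min(0) if len(q) else '',q.max(0) if len(q) else '')
a=np.hstack([cv2.resize(pr['scene'][180:270,230:330],None,fx=4,fy=4),cv2.resize(pr['top'][180:270,230:330],None,fx=4,fy=4)])
cv2.imwrite('pics/h3.png',a[:,:,::-1])
```

```text
[517.27028462 -15.37232389 133.61693039] [-1.79994805e+02 -2.32817632e-02  1.65062995e+02] [-0.04173148 -0.14867639 -1.45676399] [-0.02096442 -0.00492118 -0.04167914]
scene 188 122.67960611808074 [489.55343353 -43.01764522 118.66439387] [544.48144811   9.71142277 127.34989311] ((517.0130004882812, -17.762306213378906), 28.089508056640625)
shank 89 [505.56199601 -27.82406458  79.33523853] [521.21203982  -9.38019222 106.42622626]
top 71 122.29131816025715 [491.63164428 -36.91873831 118.77837638] [506.08749651   8.02906783 125.36220648] ((504.71380615234375, -14.444835662841797), 22.515945434570312)
shank 0
```

View pics/h3.png

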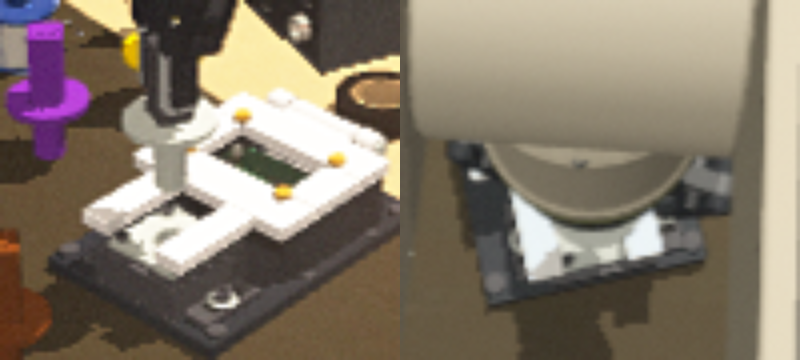

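```bash
cat >> h.py <<'E'
L=54.7; TY=np.array([np.sin(np.radians(165)),-np.cos(np.radians(165)),0]); TX=np.array([np.cos(np.radians(165)),np.sin(np.radians(165)),0])
R0=Ro.from_euler('xyz',[180,0,165],degrees=True)
def foot():
    s=sense();R=Ro.from_euler('xyz',s['tcp_rot'],degrees=True)
    return np.array(s['tool_pos'])+L*R.apply([0,0,1]),R,s
def footplan(F,th,n,B):   # F = (along TX, along TY, z) about B
    f,R,s=foot();p=s['tool_pos'];Re=R0*Ro.from_rotvec([th,0,0])
    Ft=np.array([B[0],B[1],0])+F[0]*TX+F[1]*TY+[0,0,F[2]]
    rv=(R.inv()*Re).as_rotvec();r=R;c=np.array(p)
    for i in range(n):
        r2=r*Ro.from_rotvec(rv/n);f2=f+(Ft-f)*(i+1)/n;c2=f2-L*r2.apply([0,0,1])
        print(np.r_[r.inv().apply(c2-c).round(2),(rv/n).round(4)].tolist(),end=', ');r,c=r2,c2
    print()
def rep(B):
    f,R,s=foot();v=f-[B[0],B[1],0]
    print('t',round(s['time'],2),'foot TX %.2f TY %.2f z %.2f'%(v@TX,v@TY,f[2]),'tilt',np.degrees((R0.inv()*R).as_rotvec()).round(2),
     'F TX %.1f TY %.1f z %.1f'%(s['ft_force']@TX,s['ft_force']@TY,s['ft_force'][2]),'M',s['wrist_torque'].round(2))
B=[516.6,-14.8]
E
python3 - <<'E'
from h import *
rep(B);footplan([0,-2.5,60],.209,5,B)
E
```

```text
t 11.05 foot TX -1.12 TY -0.10 z 79.43 tilt [-0.   -0.03 -0.08] F TX -1.0 TY 0.2 z -1.5 M [ 0.    0.02 -0.04]
[0.22, 1.81, 3.93, 0.0418, 0.0001, 0.0003], [0.22, 1.97, 3.95, 0.0418, 0.0001, 0.0003], [0.22, 2.13, 3.96, 0.0418, 0.0001, 0.0003], [0.22, 2.3, 3.96, 0.0418, 0.0001, 0.0003], [0.22, 2.46, 3.96, 0.0418, 0.0001, 0.0003],
```

Emit:
{"method": "apply_moves", "body": {"rows": [[0.2,1.8,3.9,0.042,0,0],[0.2,2,3.9,0.042,0,0],[0.2,2.1,4,0.042,0,0],[0.2,2.3,4,0.042,0,0],[0.2,2.4,4,0.042,0,0]]}}

```text
time: 11.68
tool_pos: [519.2, -6.0, 113.6]
tcp_rot: [-167.9, 0.1, 165.1]
ft_force: [-0.6, 0.8, -1.6]
finger_gap: 21.4
grip_force: 78.9
```

Run:
```python
from h import *
rep(B);footplan([0,-2.5,44],.209,5,B)
```

```text
t 11.68 foot TX -0.30 TY -2.24 z 60.11 tilt [12.09 -0.07 -0.1 ] F TX 0.8 TY 0.6 z -1.6 M [ 0.14 -0.01 -0.01]
[0.05, 0.6, 3.16, -0.0004, 0.0003, 0.0003], [0.05, 0.6, 3.16, -0.0004, 0.0003, 0.0003], [0.05, 0.6, 3.16, -0.0004, 0.0003, 0.0003], [0.05, 0.6, 3.16, -0.0004, 0.0003, 0.0003], [0.04, 0.6, 3.16, -0.0004, 0.0003, 0.0003],
```

Emit:
{"method": "apply_moves", "body": {"rows": [[0.05,0.6,4,0,0,0],[0.05,0.9,4.5,0,0,0],[0.05,0.8,4,0,0,0],[0,0.5,2.3,0,0,0],[0,0,0,0,0,0]]}}

```text
time: 12.3
tool_pos: [518.4, -6.5, 98.0]
tcp_rot: [-168.0, -0.0, 165.1]
ft_force: [-0.4, 0.3, -1.7]
finger_gap: 20.9
grip_force: 78.9
```

```bash
python3 -c "
from h import *
rep(B)"
```

```text
t 12.3 foot TX 0.42 TY -2.96 z 44.47 tilt [12.03  0.   -0.09] F TX 0.5 TY 0.2 z -1.7 M [ 0.11 -0.04 -0.01]
```

Emit:
{"method": "apply_moves", "body": {"rows": [[0,0.1,0.5,0,0,0],[0,0.1,0.5,0,0,0],[0,0.1,0.5,0,0,0],[0,0.1,0.5,0,0,0],[0,0,0,0,0,0]]}}

```text
time: 12.92
tool_pos: [518.4, -6.3, 96.0]
tcp_rot: [-168.0, -0.0, 165.1]
ft_force: [-0.1, 0.2, -1.4]
finger_gap: 20.8
grip_force: 78.9
```

```bash
python3 -c "
from h import *
rep(B)"
```

```text
t 12.93 foot TX 0.39 TY -2.75 z 42.49 tilt [ 1.203e+01 -1.000e-02 -1.200e-01] F TX 0.1 TY 0.2 z -1.4 M [ 0.14 -0.03  0.04]
```

Emit:
{"method": "apply_moves", "body": {"rows": [[0,0.1,0.4,0,0,0],[0,0.1,0.4,0,0,0],[0,0.1,0.4,0,0,0],[0,0.1,0.3,0,0,0],[0,0,0,0,0,0]]}}

```text
time: 13.55
tool_pos: [518.5, -6.3, 94.5]
tcp_rot: [-168.0, 0.0, 165.1]
ft_force: [0.9, -0.0, -0.9]
finger_gap: 21.4
grip_force: 78.9
```

```bash
python3 -c "
from h import *
rep(B)"
```

```text
t 13.55 foot TX 0.33 TY -2.68 z 41.00 tilt [ 1.203e+01 -1.000e-02 -1.100e-01] F TX -0.9 TY 0.2 z -0.9 M [ 0.15 -0.03 -0.03]
```

Emit:
{"method": "apply_moves", "body": {"rows": [[0,0.1,0.4,0,0,0],[0,0.1,0.4,0,0,0],[0,0,0.3,0,0,0],[0,0,0,0,0,0],[0,0,0,0,0,0]]}}

```text
time: 14.18
tool_pos: [518.7, -6.3, 93.6]
tcp_rot: [-168.0, 0.0, 165.1]
ft_force: [0.4, 0.5, 1.0]
finger_gap: 21.3
grip_force: 78.9
```

```bash
python3 -c "
from h import *
rep(B)"
```

```text
t 14.18 foot TX 0.11 TY -2.68 z 40.10 tilt [12.03 -0.04 -0.11] F TX -0.2 TY 0.6 z 1.0 M [-0.01 -0.08  0.03]
```

Emit:
{"method": "apply_moves", "body": {"rows": [[0,0.5,-0.1,0,0,0],[0,0.5,-0.1,0,0,0],[0,0.5,-0.1,0,0,0],[0,0.5,-0.1,0,0,0],[0,0,0,0,0,0]]}}

```text
time: 14.8
tool_pos: [519.1, -4.3, 93.3]
tcp_rot: [-168.0, 0.0, 165.1]
ft_force: [0.7, -0.4, 0.2]
finger_gap: 21.0
grip_force: 79.2
```

```bash
python3 -c "
from h import *
rep(B)"
```

```text
t 14.8 foot TX 0.33 TY -0.58 z 39.82 tilt [ 1.203e+01 -1.000e-02 -1.200e-01] F TX -0.8 TY -0.2 z 0.2 M [-0.19 -0.27  0.12]
```

Emit:
{"method": "apply_moves", "body": {"rows": [[0,0.4,-0.1,0,0,0],[0,0.4,-0.1,0,0,0],[0,0.3,-0.1,0,0,0],[0,0,0,0,0,0],[0,0,0,0,0,0]]}}

```text
time: 15.42
tool_pos: [519.3, -3.2, 93.3]
tcp_rot: [-168.0, -0.0, 165.1]
ft_force: [1.3, -1.6, -0.5]
finger_gap: 21.0
grip_force: 79.1
```

```bash
python3 -c "
from h import *
rep(B)"
```

```text
t 15.43 foot TX 0.41 TY 0.46 z 39.84 tilt [ 1.203e+01 -1.000e-02 -1.100e-01] F TX -1.7 TY -1.2 z -0.5 M [-0.12 -0.36  0.09]
```

Emit:
{"method": "apply_moves", "body": {"rows": [[-0.3,0,0,0,0,0],[-0.3,0,0,0,0,0],[0,0.3,-0.06,0,0,0],[0,0.3,-0.06,0,0,0],[0,0,0,0,0,0]]}}

```text
time: 16.05
tool_pos: [519.9, -2.7, 93.3]
tcp_rot: [-168.0, -0.0, 165.1]
ft_force: [0.8, -0.2, -1.1]
finger_gap: 21.1
grip_force: 78.9
```

```bash
python3 -c "
from h import *
rep(B)"
```

```text
t 16.05 foot TX -0.09 TY 1.14 z 39.83 tilt [ 1.203e+01  1.000e-02 -1.200e-01] F TX -0.8 TY 0.1 z -1.1 M [ 0.17 -0.04  0.07]
```

Emit:
{"method": "apply_moves", "body": {"rows": [[0,0.3,-0.06,0,0,0],[0,0.3,-0.06,0,0,0],[0,0.3,-0.06,0,0,0],[0,0,0,0,0,0],[0,0,0,0,0,0]]}}

```text
time: 16.68
tool_pos: [520.2, -2.0, 93.4]
tcp_rot: [-168.0, -0.0, 165.1]
ft_force: [0.4, -1.1, -1.9]
finger_gap: 20.9
grip_force: 78.9
```

```bash
python3 -c "
from h import *
rep(B)"
```

```text
t 16.68 foot TX -0.18 TY 1.89 z 39.87 tilt [12.04 -0.   -0.11] F TX -0.7 TY -1.0 z -1.9 M [-0.1  -0.03  0.05]
```

Emit:
{"method": "apply_moves", "body": {"rows": [[0,0.3,-0.06,0,0,0],[0,0.3,-0.06,0,0,0],[0,0.3,-0.06,0,0,0],[0,0,0,0,0,0],[0,0,0,0,0,0]]}}

```text
time: 17.3
tool_pos: [520.4, -1.4, 93.3]
tcp_rot: [-167.9, -0.0, 165.1]
ft_force: [-0.9, -5.3, -1.8]
finger_gap: 21.1
grip_force: 78.7
```

```bash
python3 -c "
from h import *
rep(B)"
```

```text
t 17.3 foot TX -0.21 TY 2.53 z 39.83 tilt [12.07 -0.   -0.11] F TX -0.5 TY -5.3 z -1.8 M [-1.02  0.19  0.13]
```

Emit:
{"method": "apply_moves", "body": {"rows": [[0,-0.6,0.12,0,0,0],[-0.3,0,0,0,0,0],[-0.3,0,0,0,0,0],[0,0,0,0,0,0],[0,0,0,0,0,0]]}}

```text
time: 17.92
tool_pos: [520.9, -1.6, 93.4]
tcp_rot: [-168.0, -0.0, 165.1]
ft_force: [-1.3, -1.8, -0.8]
finger_gap: 21.1
grip_force: 79.0
```

```bash
python3 -c "
from h import *
rep(B)"
```

```text
t 17.93 foot TX -0.77 TY 2.42 z 39.89 tilt [ 1.202e+01 -1.000e-02 -1.200e-01] F TX 0.8 TY -2.1 z -0.8 M [-0.37  0.26 -0.  ]
```

Emit:
{"method": "apply_moves", "body": {"rows": [[-0.3,0,0,0,0,0],[-0.3,0,0,0,0,0],[0,0,0,0,0,0],[0,0,0,0,0,0],[0,0,0,0,0,0]]}}

```text
time: 18.55
tool_pos: [521.4, -1.9, 93.4]
tcp_rot: [-168.0, -0.0, 165.1]
ft_force: [-2.3, -1.3, -0.9]
finger_gap: 21.2
grip_force: 79.1
```

```bash
python3 -c "
from h import *
rep(B)"
```

```text
t 18.55 foot TX -1.34 TY 2.34 z 39.85 tilt [12.03 -0.   -0.11] F TX 1.9 TY -1.8 z -0.9 M [-0.19  0.52 -0.09]
```

```bash
python3 -c "
from h import *
footplan([-.3,1.5,38.6],.075,5,B)"
```

```text
[0.21, -1.59, 0.3, -0.027, 0.0, 0.0004], [0.21, -1.6, 0.3, -0.027, 0.0, 0.0004], [0.21, -1.6, 0.29, -0.027, 0.0, 0.0004], [0.21, -1.61, 0.29, -0.027, 0.0, 0.0004], [0.21, -1.62, 0.29, -0.027, 0.0, 0.0004],
```

Emit:
{"method": "apply_moves", "body": {"rows": [[0.3,-1.6,0.3,-0.027,0,0],[0.3,-1.6,0.3,-0.027,0,0],[0.25,-1.6,0.3,-0.027,0,0],[0.2,-1.6,0.3,-0.027,0,0],[0,-1.6,0.3,-0.027,0,0]]}}

```text
time: 19.18
tool_pos: [518.6, -9.7, 93.4]
tcp_rot: [-175.8, 0.0, 165.1]
ft_force: [0.5, 0.8, -1.4]
finger_gap: 21.0
grip_force: 79.0
```

```bash
python3 -c "
from h import *
rep(B)"
```

```text
t 19.18 foot TX -0.64 TY 1.50 z 38.80 tilt [ 4.18 -0.04 -0.1 ] F TX -0.2 TY 0.9 z -1.4 M [ 0.03 -0.02 -0.01]
```

```bash
python3 -c "
from h import *
footplan([-.4,1.5,37.5],.04,5,B)"
```

```text
[0.04, -0.34, 0.26, -0.0066, 0.0001, 0.0004], [0.04, -0.34, 0.26, -0.0066, 0.0001, 0.0004], [0.04, -0.34, 0.26, -0.0066, 0.0001, 0.0004], [0.04, -0.35, 0.26, -0.0066, 0.0001, 0.0004], [0.04, -0.35, 0.26, -0.0066, 0.0001, 0.0004],
```

Emit:
{"method": "apply_moves", "body": {"rows": [[0.05,-0.4,0.3,-0.008,0,0],[0.05,-0.4,0.3,-0.008,0,0],[0,-0.4,0.3,-0.008,0,0],[0,-0.4,0.3,-0.008,0,0],[0,0,0,0,0,0]]}}

```text
time: 19.8
tool_pos: [517.9, -11.1, 92.0]
tcp_rot: [-177.5, -0.0, 165.1]
ft_force: [-0.5, 0.1, -1.4]
finger_gap: 21.3
grip_force: 79.0
```

```bash
python3 -c "
from h import *
rep(B)
footplan([-.4,1.5,36.5],.0,5,B)"
```

```text
t 19.8 foot TX -0.31 TY 1.57 z 37.37 tilt [ 2.45 -0.   -0.11] F TX 0.6 TY -0.0 z -1.4 M [ 0.04 -0.13  0.04]
[-0.02, -0.47, 0.18, -0.0086, 0.0, 0.0004], [-0.02, -0.48, 0.18, -0.0086, 0.0, 0.0004], [-0.02, -0.48, 0.18, -0.0086, 0.0, 0.0004], [-0.02, -0.48, 0.18, -0.0086, 0.0, 0.0004], [-0.02, -0.48, 0.18, -0.0086, 0.0, 0.0004],
```

Emit:
{"method": "apply_moves", "body": {"rows": [[0,-0.5,0.2,-0.009,0,0],[0,-0.5,0.2,-0.009,0,0],[0,-0.5,0.2,-0.009,0,0],[0,-0.5,0.2,-0.009,0,0],[0,-0.4,0.2,-0.007,0,0]]}}

```text
time: 20.42
tool_pos: [517.2, -13.5, 91.1]
tcp_rot: [180.0, 0.0, 165.1]
ft_force: [0.8, -0.3, -1.1]
finger_gap: 21.2
grip_force: 79.0
```

```bash
python3 -c "
from h import *
rep(B)"
```

```text
t 20.43 foot TX -0.30 TY 1.42 z 36.41 tilt [-0.03 -0.   -0.11] F TX -0.9 TY -0.1 z -1.1 M [ 0.01 -0.09 -0.03]
```

Emit:
{"method": "apply_moves", "body": {"rows": [[0,0,0.4,0,0,0],[0,0,0.4,0,0,0],[0,0,0.4,0,0,0],[0,0,0.4,0,0,0],[0,0,0,0,0,0]]}}

```text
time: 21.05
tool_pos: [517.3, -13.4, 89.5]
tcp_rot: [-180.0, 0.0, 165.1]
ft_force: [1.0, 0.2, -1.6]
finger_gap: 21.5
grip_force: 79.1
```

```bash
python3 -c "
from h import *
rep(B)"
```

```text
t 21.05 foot TX -0.29 TY 1.52 z 34.78 tilt [ 0.   -0.   -0.12] F TX -0.9 TY 0.5 z -1.6 M [-0.01 -0.11 -0.03]
```

The pin is in the bore, upright and free of load. I'll slide it down.

Emit:
{"method": "apply_moves", "body": {"rows": [[0,0,1,0,0,0],[0,0,1.2,0,0,0],[0,0,1.2,0,0,0],[0,0,1.2,0,0,0],[0,0,0.5,0,0,0]]}}

```text
time: 21.68
tool_pos: [517.2, -13.5, 84.3]
tcp_rot: [-180.0, -0.0, 165.1]
ft_force: [-0.1, 0.0, -1.6]
finger_gap: 20.9
grip_force: 79.1
```

Emit:
{"method": "apply_moves", "body": {"rows": [[0,0,1.2,0,0,0],[0,0,1.2,0,0,0],[0,0,1.2,0,0,0],[0,0,1.2,0,0,0],[0,0,0.5,0,0,0]]}}

```text
time: 22.3
tool_pos: [517.3, -13.5, 79.1]
tcp_rot: [180.0, -0.0, 165.1]
ft_force: [0.3, -1.3, -1.1]
finger_gap: 21.4
grip_force: 79.1
```

```bash
python3 -c "
from h import *
rep(B)"
```

```text
t 22.3 foot TX -0.31 TY 1.47 z 24.35 tilt [-0.    0.   -0.11] F TX -0.6 TY -1.2 z -1.1 M [-0.03 -0.09 -0.  ]
```

Emit:
{"method": "apply_moves", "body": {"rows": [[0,0,1.2,0,0,0],[0,0,1.2,0,0,0],[0,0,1.2,0,0,0],[0,0,1.2,0,0,0],[0,0,0.5,0,0,0]]}}

```text
time: 22.92
tool_pos: [517.3, -13.4, 73.8]
tcp_rot: [-180.0, 0.0, 165.1]
ft_force: [1.0, -1.2, -0.8]
finger_gap: 21.0
grip_force: 79.1
```

Emit:
{"method": "apply_moves", "body": {"rows": [[0,0,0.5,0,0,0],[0,0,0.5,0,0,0],[0,0,0.4,0,0,0],[0,0,0,0,0,0],[0,0,0,0,0,0]]}}

```text
time: 23.55
tool_pos: [517.3, -13.5, 72.4]
tcp_rot: [180.0, 0.0, 165.1]
ft_force: [1.1, -1.1, -1.4]
finger_gap: 21.0
grip_force: 79.1
```

Emit:
{"method": "apply_moves", "body": {"rows": [[0,0,0.3,0,0,0],[0,0,0.3,0,0,0],[0,0,0.3,0,0,0],[0,0,0,0,0,0],[0,0,0,0,0,0]]}}

```text
time: 24.18
tool_pos: [517.3, -13.5, 71.9]
tcp_rot: [-180.0, 0.0, 165.1]
ft_force: [-2.2, 0.1, 5.9]
finger_gap: 21.3
grip_force: 79.9
```

The collar is seated (reaction 6–8 N at the expected height). I'll release and withdraw.

Emit:
{"method": "apply_moves", "body": {"rows": [[0,0,0,0,0,0],[0,0,0,0,0,0],[0,0,0,0,0,0],[0,0,0,0,0,0],[0,0,0,0,0,0]], "fingers": 46}}

```text
time: 24.8
tool_pos: [517.3, -13.5, 71.5]
tcp_rot: [-180.0, -0.0, 165.1]
ft_force: [-1.0, -0.2, -0.3]
finger_gap: 46.2
grip_force: 0.0
```

Emit:
{"method": "apply_moves", "body": {"rows": [[0,0,-5,0,0,0],[0,0,-15,0,0,0],[0,0,-30,0,0,0],[0,0,-40,0,0,0],[0,0,-40,0,0,0]]}}

```text
time: 25.42
tool_pos: [517.3, -13.5, 204.0]
tcp_rot: [180.0, 0.1, 165.1]
ft_force: [0.4, -0.2, 0.8]
finger_gap: 46.0
grip_force: 0.0
```

Emit:
{"method": "apply_moves", "body": {"rows": [[0,30,-10,0,0,0],[0,40,0,0,0,0],[0,40,0,0,0,0],[0,40,0,0,0,0],[0,20,0,0,0,0]]}}

```text
time: 26.05
tool_pos: [561.3, 152.7, 212.8]
tcp_rot: [180.0, 0.1, 165.2]
ft_force: [1.0, 0.3, 0.1]
finger_gap: 46.1
grip_force: 0.0
```

Run:
```python
from h import *
pr={}
for c in ['scene','top']:
    p,d=snap(c);pr[c]=p;P=cloud(c,d)
    m=(abs(P[...,0]-517)<32)&(abs(P[...,1]+14)<32)&(P[...,2]>57)
    q=P[m];print(c,len(q),q.max(0).round(1)); g=q[q[:,2]>100]; print('grip top',len(g),g.mean(0) if len(g) else '')
    k=q[q[:,2]<68];print('collar',len(k),k.mean(0),cv2.minEnclosingCircle(k[:,:2].astype(np.float32)))
    m=(abs(P[...,0]-600)<40)&(abs(P[...,1]-3)<50)&(P[...,2]>48)&(P[...,2]<70);print('leaf z',np.median(P[m][:,2]))
print(sense()['time'])
a=np.hstack([cv2.resize(pr['scene'][180:350,230:370],None,fx=2.8,fy=2.8),cv2.resize(pr['top'][160:330,230:370],None,fx=2.8,fy=2.8)])
cv2.imwrite('pics/end.png',a[:,:,::-1])
```

```text
scene 435 [543.8  13.1 112.8]
grip top 87 [513.95080026 -17.19380236 107.17748841]
collar 200 [511.01521019 -20.42957823  61.39330096] ((513.214111328125, -19.287813186645508), 34.14393997192383)
leaf z 55.221945490097994
top 452 [543.1  17.4 112.2]
grip top 113 [516.26430266 -12.92681569 108.04027212]
collar 319 [514.56289648 -12.77935785  60.25566661] ((511.7064514160156, -12.559953689575195), 37.61710739135742)
leaf z 54.28604061505195
26.15
```

View pics/end.png

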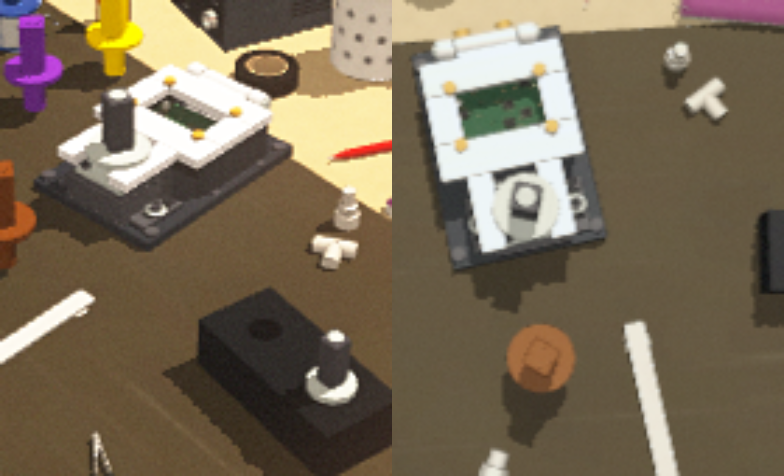

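The lock pin stands upright on the prongs (left crop 118,145; right crop 526,203) with its collar top at z ≈ 60.3, against 60.5 expected. The leaf is shut, and the thin pin is still in the rack.

```bash
python3 -c "
from h import *
print(job.hand_in())"
```

```text
the job is handed in; nothing more can be done
None
```

The leaf is shut and locked: the lock pin is fully home with its collar resting on the prongs, the gripper is clear, the thin pin and bench things were left where they were, and the job was handed in at about 26 s.

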